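Spread a circlip over a gearbox shaft and hold it at its groove

ROBOT

A 6-joint arm with a two-finger parallel gripper is mounted at the origin on the work surface. World frame = base frame: x ahead of the robot, y to its left, z up, the work surface at z = 0. Lengths are in m, angles in rad, forces in N, time in s.
With the tool pointing down it reaches from about 0.3 to 0.85 m from the base axis. Payload 5.4 kg.
Tool frame: the origin (TCP) lies midway between the tips of the shut fingers; the grasp point (between the pads) lies 19 mm behind it; z points along the fingers, x is the direction in which the jaws open and shut, and the axes are right-handed (so a half turn about z gives the same grasp; the last joint's range is limited). The gripper opens to 85 mm and grips with 20 to 120 N. Pads are 22 mm wide; open, the fingers measure 114 mm over their backs; the gripper's body (76 mm by 85 mm) begins 54 mm behind the grasp point. The pads swing forward as they close: fully open they stand 13 mm farther back than shut.
Start: joints at [-1.433, 0.158, 1.597, -0, 1.386, -0.21], TCP at [0.196, -0.541, 0.231] pointing down, gripper open.
Joint ranges: [-2.91, 2.91], [-0.94, 2.29], [0.18, 2.7], [-1.29, 4.43], [0.17, 2.64], [-3, 3]. Speed limits (rad/s): [2.57, 2.57, 3.14, 3.14, 3.14, 3.14].

INTERFACE

Orientations are given as a 3x3 rotation matrix whose columns are the frame's x, y, z axes.
In Python, from plant import sense, camera, job_done gives the robot as it stands.
- The arm moves only by the tool play_rows, never from a script. Its argument "deltas" is a list of rows, each a list of 5 numbers: the shift along the tool's x, y, z in m, then the turn about the tool's z in degrees, then the finger opening in m, from 0 to 0.0854. A call has 1 to 12 rows; each row is the pose to reach, as a shift and turn from the pose measured when the call began, along the tool's axes at that moment; what a row does not reach only later rows make up. A row lasts 1/10 s, in which the tool goes at most 50 mm and 8.59 degrees, less where a joint would pass 70% of its speed; a pose out of reach is approached as far as the arm can. A call with a gripper value outside its range is refused whole. The fingers move at their own pace and stop on an object; the grip force is fixed at half the most. Time passes only in rows, so rows that repeat a pose let the fingers close. It gives the time, the measured TCP pose, the force and the opening at its end, in the units of the state.
- sense(): the state, without advancing time (a new reading comes with each control period).
- camera(name): name is "scene" or "top" or "wrist"; returns a dict with "img" (384x512x3 uint8, blue, green, red), "depth" (384x512 float32, m along the optical axis (not along the pixel's ray), 0 where there is no reading), "fx", "fy", "cx", "cy" (pixels), "R" (3x3) and "t" (3): a world point X has camera coordinates R X + t. Camera axes: x right, y down, z forward; pixel columns grow to the right and rows downward; lengths in m; the calibration is good to about 2 mm. A picture is of the moment at which its call begins.
- job_done(): hands the job in, once; it reports no verdict.
The state is a dict: "clock": time; "qpos": joint angles; "dq": joint speeds; "joint_efforts": joint torques, N m; "position": TCP position; "ee_rot": TCP orientation; "wrist_force": force on the tool from outside, world axes, zero at the start; "torque": the same for the moment, N m; "finger_gap": opening from 0.0 (shut) to 1.0 (fully open).
Only numpy, scipy, OpenCV 4.12 (cv2) and the standard library are available. Lean on these libraries where they do the work, as an engineer would, in place of code of your own. Each camera call takes 0.05 s, during which the arm holds its last target.

TASK

Take the circlip pliers out of the tool rack by both handles, squeeze them to their stop so that the circlip hooked on their tips is spread, slide the spread circlip down over the end of the upright shaft in the vice until it lies level at the groove, against the thrust washer. Finish while still holding it there: keep the handles squeezed, the circlip spread and round the shaft, pressing no more than lightly on the washer. Do not disturb the other things on the bench.

Things in the scene. Friction and masses are not known exactly. Their poses are not given: they have to be found in the camera images.
- pliers_grip (a point): Where to grip: half-way between the two black handles of the circlip pliers (127 mm long, 0.2 kg, handles up, tips down). z up along the pliers, y from handle to handle, x towards the ring. Handles 53 mm over their outsides here at rest, about 38 mm and parallel when squeezed to the stop; each 14 mm wide along x, from 37 mm below to 23 mm above this point (there 61 mm over the outsides).
- pliers_pivot (a point): Pivot pin of the pliers, 55 mm below pliers_grip, same axes. A light spring (about 6 N at the grip point) holds the handles apart; their stop bears a firm grip. As the handles are squeezed to the stop they turn about this pin, so pin and ring sink 3 to 5 mm against fingers that have gripped the handles.
- circlip_center (a point): Centre of the circlip, a steel C-shaped snap ring 3 mm thick, hooked on the tips of the pliers (it cannot come off) and square to them: 22.5 mm along x and 101 mm below pliers_grip, same axes; z is the ring's axis. Fully spread its inside is a circle of 39 mm diameter round this point, outside 49 mm; at rest it is too narrow for the shaft.
- handle_left (a joint): Turn of one handle of the pliers about the pivot, rad: 0 at rest, grows as the handles are squeezed. The stop begins at 0.145 and yields a little: about 0.15 with a grip of 20 N, 0.17 with 60 N, 0.19 with 110 N. Both handles turn alike and the ring spreads with them.
- groove (a point): Middle of the circlip groove on the upright shaft's axis, 102 mm above the bench; z up. The groove is 4.5 mm wide, its lower side is the top of the thrust washer. Above it the shaft is 34 mm in diameter, up to its end. A spread ring lying on the washer has its centre 0.5 mm below this point.
- shaft_end (a point): Top of the shaft on its axis, 18.5 mm above groove, with a chamfer 4 mm high and 3.5 mm wide.
- washer_top (a point): Middle of the top of the fixed thrust washer, 49 mm in diameter, 100 mm above the bench and 2 mm below groove. It lies on a 14-tooth sprocket of 80 mm diameter, 6 mm lower.
- vice: Low machine vice, fixed to the bench, 62 mm high, about 240 x 140 mm over all, with the shaft clamped upright in its jaws; origin under the shaft's axis, z up.
- rack: Plywood tool rack 80 x 220 mm, fixed to the bench, shelf top 86 mm above the bench; origin under its centre, z up. T-handled hex keys stand in it 82 mm to either side of the slot, up to 129 mm above the bench.
- rack_slot (a point): Middle of the mouth of the rack's slot, on the shelf's top, at the edge of the shelf; x points out of the slot. Slot 29 mm wide, 23 mm deep. The pliers hang in it, the lower ends of their grips resting on the shelf beside it, the ring below the shelf. To free them lift about 6 mm, then draw them out 60 mm along x; only then raise them, since the shelf covers the ring.
- grease_tin: Bystander: grey tin, 68 mm diameter, 55 mm high.
- old_sprocket: Bystander: worn sprocket lying flat, 80 mm diameter, 6 mm thick.
- bearing: Bystander: ball bearing lying flat, 52 mm diameter, 15 mm high.
- spanner: Bystander: combination spanner 190 mm long, lying flat.
- spray_can: Bystander: spray can, 60 mm diameter, 170 mm high.
- bolt_jar: Bystander: clear jar, 70 mm diameter, 80 mm high.
- deep_socket: Bystander: deep socket standing upright, 28 mm diameter, 55 mm high.
Things that resemble listed ones, but are neither listed nor needed, are in the scene too. What is shaped like the part that bears pliers_grip but orange is not meant.

How it is judged:
By the outcome, as a careful person would: the job done as asked, in the order asked, and still so for the second after the job is handed in, while the arm keeps its last pose, push and grip.
It also fails if it takes over 42 s, if anything falls off the work surface, if the arm or the gripper's body presses on something with over 40 N, if the wrist force passes 120 N, or if a joint passes its speed limit or range.

## Working session

There is one attempt and no reset: what is moved stays moved. The work goes in short steps, Python scripts to look and compute and a tool call to move; the robot and the scene stay as the last step left them, time stands still between calls to the robot, and variables do not carry over. Pictures are saved under pics/ and viewed, and the job is handed in when it is done.

Besides the shell and the picture viewer there is one more tool, called after "Request:" by a JSON object that holds its "api" and its "payload". play_rows: Moves the arm, as the interface text tells. Its arguments: {"type":"object","properties":{"deltas":{"type":"array","items":{"type":"array","items":{"type":"number"}}}},"required":["deltas"]}

```bash
ls; mkdir -p pics
cat > h.py <<'E'
import numpy as np,cv2
from plant import sense,camera,job_done
def save(n,f):
    c=camera(n); cv2.imwrite('pics/'+f+'.png',c['img']); np.savez('pics/'+f+'.npz',**c); return c
def w(c,u,v,d=None):
    if d is None: d=float(c['depth'][int(round(v)),int(round(u))])
    p=np.array([(u-c['cx'])/c['fx']*d,(v-c['cy'])/c['fy']*d,d]); return c['R'].T@(p-c['t'])
def cloud(c):
    v,u=np.mgrid[0:384,0:512]; d=c['depth']
    P=np.stack([(u-c['cx'])/c['fx']*d,(v-c['cy'])/c['fy']*d,d],-1); return (P-c['t'])@c['R']
def proj(c,X):
    p=c['R']@np.array(X)+c['t']; return c['fx']*p[0]/p[2]+c['cx'],c['fy']*p[1]/p[2]+c['cy']
def crop(f,x0,y0,x1,y1,s,o):
    i=cv2.imread('pics/'+f+'.png')[y0:y1,x0:x1]; cv2.imwrite('pics/'+o+'.png',cv2.resize(i,None,fx=s,fy=s,interpolation=cv2.INTER_CUBIC))
E
python3 - <<'E'
from h import *
for n in('scene','top','wrist'):
    c=save(n,n+'0'); print(n,c['R'].round(3).tolist(),c['t'],c['fx'])
print(sense())
E
```

```text
pics
scene [[-0.82, 0.572, 0.005], [0.373, 0.542, -0.753], [-0.433, -0.616, -0.658]] [ 0.45534368 -0.12402077  1.1301361 ] 372.86546453854163
top [[-0.016, -1.0, 0.009], [-0.994, 0.015, -0.112], [0.112, -0.01, -0.994]] [0.00303075 0.55819471 1.16461306] 434.9224123128502
wrist [[0.34, -0.94, -0.002], [-0.889, -0.322, 0.327], [-0.308, -0.11, -0.945]] [-0.57422971 -0.04189024  0.38244   ] 318.4917748239507
{'clock': 0.15, 'qpos': array([-1.43305754e+00,  1.58922771e-01,  1.59797546e+00,  5.51794201e-06,
        1.38618607e+00, -2.10092140e-01]), 'dq': array([ 2.46369606e-04, -1.27663180e-03, -4.55576107e-03,  1.55423198e-06,
        1.80776182e-03, -2.82725029e-04]), 'joint_efforts': array([ 1.98898347e-04, -3.96376169e+01, -3.31785750e+01, -3.29080067e-04,
        5.40363835e-03, -1.89772251e-06]), 'position': array([ 0.19591364, -0.54009108,  0.23051642]), 'ee_rot': array([[ 3.40858329e-01, -9.40114653e-01, -1.99435259e-04],
       [-9.40113544e-01, -3.40858240e-01,  1.47826052e-03],
       [-1.45771353e-03, -3.16385623e-04, -9.99998887e-01]]), 'wrist_force': array([ 0.2708213 , -0.78738711, -0.00524647]), 'torque': array([ 0.00767975, -0.0169971 , -0.02422869]), 'finger_gap': 1.0020647441822634}
```

View pics/scene0.png

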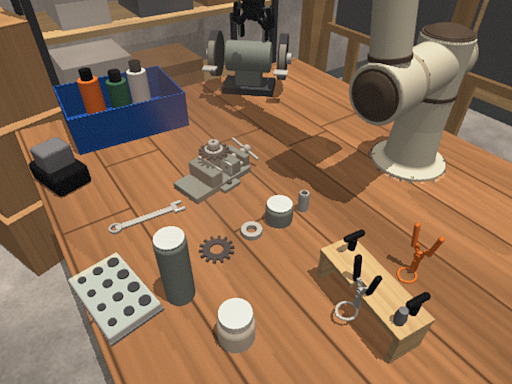

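View pics/top0.png

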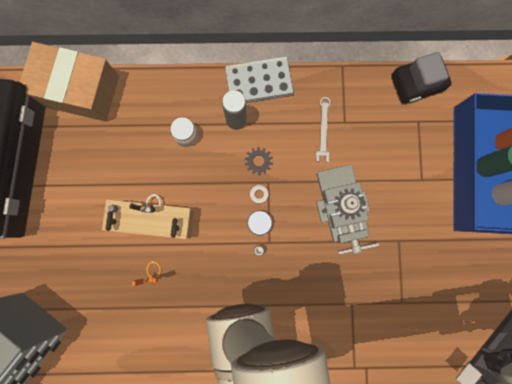

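View pics/wrist0.png

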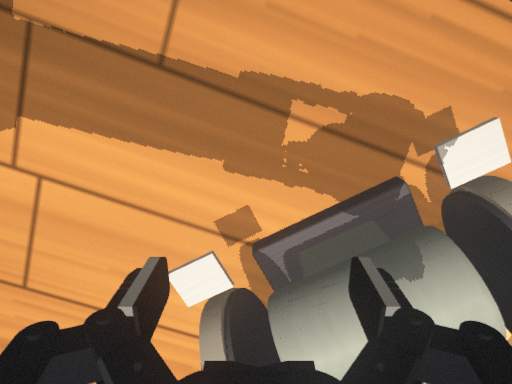

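The candidates are the black-handled pliers in the rack (scene 365,280; top 148,208), the orange pliers (scene 420,250; top 152,275), and the black T-hex keys (scene 353,240 and 418,304). I choose the black pair hanging in the rack slot with the steel ring. Next I'll check it close up.

Run:
```python
from h import *
crop('scene0',300,215,440,360,5,'s1'); crop('top0',95,180,205,250,7,'t1'); crop('top0',305,150,395,265,5,'t2');crop('scene0',170,125,270,210,7,'s2')
```

```text
(no output)
```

View pics/s1.png

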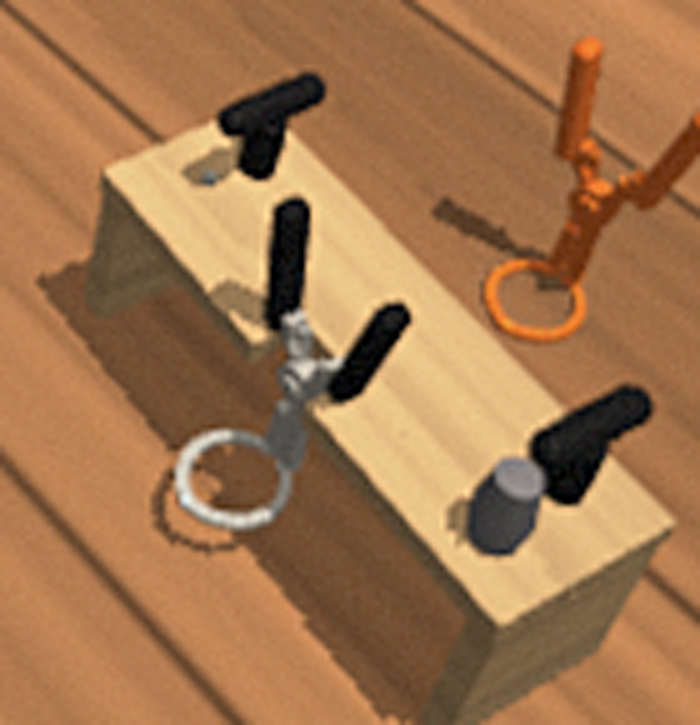

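View pics/t1.png

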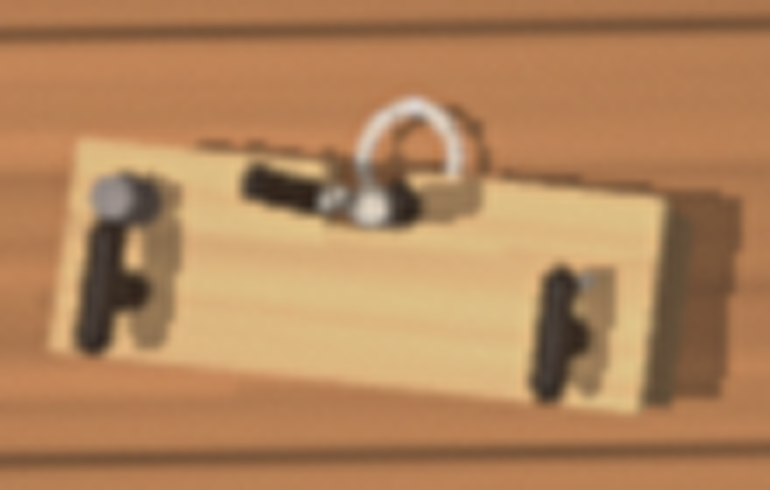

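View pics/t2.png

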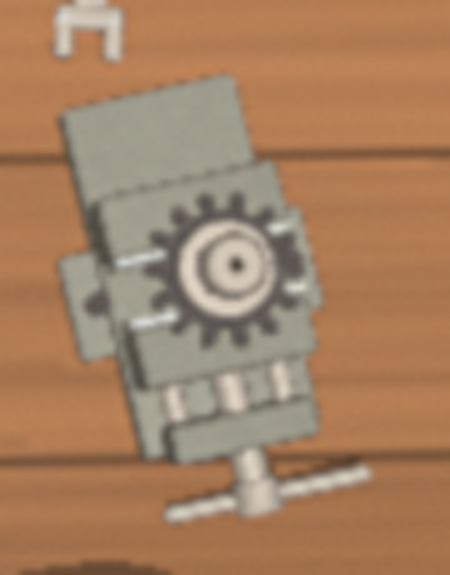

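View pics/s2.png

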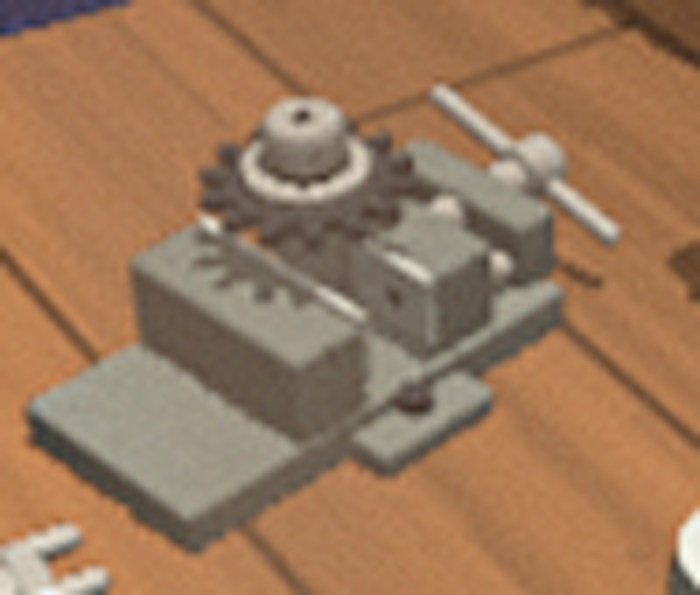

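The crops confirm the choice: black handles in the rack slot, tips down, steel ring in front of the shelf at top crop (410,140). The shaft, with washer and sprocket, is at top pixel (352,203). Now to measure.

Run:
```python
from h import *
T=dict(np.load('pics/top0.npz')); S=dict(np.load('pics/scene0.npz'))
print('cams',-T['R'].T@T['t'],-S['R'].T@S['t'])
P=cloud(T); Z=P[...,2]
# shelf
m=np.zeros((384,512),bool); m[190:245,98:200]=1
s=m&(abs(Z-.086)<.004)
pts=P[s][:,:2]; print('shelf',s.sum(),np.median(Z[s]),cv2.minAreaRect(pts.astype(np.float32)*1000), cv2.boxPoints(cv2.minAreaRect(pts.astype(np.float32)*1000)))
b=m&(Z>.095); 
n,l,st,ce=cv2.connectedComponentsWithStats(b.astype(np.uint8))
for i in range(1,n): print(st[i],P[l==i].mean(0),Z[l==i].max())
m[:]=0;m[150:260,310:390]=1
for lo,hi in((.097,.104),(.115,.125),(.09,.097)):
    s=m&(Z>lo)&(Z<hi); q=P[s]; print(lo,s.sum(),q.mean(0),cv2.minEnclosingCircle(q[:,:2].astype(np.float32)*1000))
P2=cloud(S);m[:]=0;m[130:180,195:240]=1
for lo,hi in((.097,.104),(.116,.125)):
    s=m&(P2[...,2]>lo)&(P2[...,2]<hi); q=P2[s]; print('S',lo,s.sum(),q.mean(0),cv2.minEnclosingCircle(q[:,:2].astype(np.float32)*1000))
# scene pts on pliers
for u,v in((300+290/5,215+205/5),(300+400/5,215+312/5),(300+303/5,215+375/5)): print('Spl',w(S,u,v+1))
# ring outline in scene
for u,v in((300+232/5,215+437/5),(300+235/5,215+523/5),(300+182/5,215+478/5)): print('ring',w(S,u,v))
```

```text
cams [0.4247801  0.00689399 1.21960175] [0.90940915 0.50285208 0.64810601]
shelf 1929 0.08521472592298023 ((490.68231201171875, 282.84307861328125), (221.07666015625, 80.00950622558594), 83.12449645996094) [[437.73242 177.88873]
 [517.16656 168.31061]
 [543.6322  387.79742]
 [464.19806 397.37555]]
[138 191   1   1   1] [0.4247801  0.00689399 1.21960175] 1.2196017534574284
[107 193   1   1   1] [0.4247801  0.00689399 1.21960175] 1.2196017534574284
[157 192   1   1   1] [0.4247801  0.00689399 1.21960175] 1.2196017534574284
[148 196   1   1   1] [0.4247801  0.00689399 1.21960175] 1.2196017534574284
[157 200   1   1   1] [0.4247801  0.00689399 1.21960175] 1.2196017534574284
[ 98 202   1   1   1] [0.4247801  0.00689399 1.21960175] 1.2196017534574284
[129 203  15   8  73] [0.51795081 0.29594212 0.13891435] 1.2196017534574284
[145 203   1   1   1] [0.4247801  0.00689399 1.21960175] 1.2196017534574284
[105 204  13  27 189] [0.49552536 0.36254653 0.12027219] 0.13207325048546742
[123 204   1   1   1] [0.4247801  0.00689399 1.21960175] 1.2196017534574284
[149 206   6   6  28] [0.51295005 0.2549
[... 875 characters left out ...]
93359375), 35.50060272216797)
0.115 126 [ 0.5213049  -0.24739307  0.119283  ] ((521.4566650390625, -247.65545654296875), 16.573942184448242)
0.09 316 [ 0.52173049 -0.24657447  0.09352127] ((521.944091796875, -248.2578125), 41.98155212402344)
S 0.097 89 [ 0.52851952 -0.24102973  0.09966303] ((523.3995361328125, -249.00294494628906), 25.10161590576172)
S 0.116 69 [ 0.52529211 -0.24595283  0.11957252] ((525.3677978515625, -247.30909729003906), 15.75870418548584)
Spl [0.51872103 0.25637087 0.14427316]
Spl [0.52140851 0.30884668 0.14272155]
Spl [0.52343474 0.28342032 0.07922136]
ring [0.52852459 0.26506317 0.024592  ]
ring [0.55395224 0.29205861 0.02403769]
ring [0.55717503 0.26718414 0.02465885]
```

```bash
cat >> h.py <<'E'
def delta(target,yawdeg):
    s=sense(); R=s['ee_rot']; d=R.T@(np.array(target)-s['position'])
    cur=np.degrees(np.arctan2(R[1,0],R[0,0])); t=-(yawdeg-cur); t=(t+180)%360-180
    print('clock',s['clock'],'pos',s['position'].round(4),'yaw',cur.round(2),'F',s['wrist_force'].round(1),'gap',round(s['finger_gap'],3)); print('delta mm',(d*1000).round(1),'turn',round(t,2),'q',s['qpos'].round(2),'z',R[:,2].round(4)); return d,t
E
python3 - <<'E'
from h import *
delta([.535,.28,.25],-97)
C=dict(np.load('pics/wrist0.npz')); s=sense(); c=-C['R'].T@C['t']; print('cam in tool',s['ee_rot'].T@(c-s['position']), C['R']@s['ee_rot'])
S=dict(np.load('pics/scene0.npz'));T=dict(np.load('pics/top0.npz'))
print('jar',w(T,183,130),w(S,236,312)); print('spray',w(T,234,98),w(S,170,240)); print('ringpts top',w(T,95+410/7,180+100/7))
P=cloud(S);m=np.zeros((384,512),bool);m[298:325,330:362]=1;s=m&(P[...,2]>.015)&(P[...,2]<.03); q=P[s]; print(s.sum(),q.mean(0),cv2.minEnclosingCircle(q[:,:2].astype(np.float32)*1000))
E
```

```text
clock 0.15 pos [ 0.1959 -0.5401  0.2305] yaw -70.07 F [ 0.3 -0.8 -0. ] gap 1.002
delta mm [-655.4 -598.3  -18.3] turn 26.93 q [-1.43  0.16  1.6   0.    1.39 -0.21] z [-2.0e-04  1.5e-03 -1.0e+00]
cam in tool [ 0.00020836 -0.08497217 -0.1435788 ] [[ 9.99999739e-01  6.58077233e-04  2.99216264e-04]
 [-5.24003176e-04  9.44989945e-01 -3.27098960e-01]
 [-4.98012739e-04  3.27098718e-01  9.44990043e-01]]
jar [0.72831541 0.18763241 0.07460661] [0.73238603 0.19099372 0.07890762]
spray [0.78309696 0.04609035 0.16915932] [0.77903363 0.05704235 0.17025079]
ringpts top [0.56103793 0.27577922 0.02593926]
162 [0.54278568 0.27735081 0.02530311] ((540.256591796875, 278.30352783203125), 25.569683074951172)
```

Request:
{"api": "play_rows", "payload": {"deltas": [[-0.655,-0.598,-0.02,27,0.085],[-0.655,-0.598,-0.02,27,0.085],[-0.655,-0.598,-0.02,27,0.085],[-0.655,-0.598,-0.02,27,0.085],[-0.655,-0.598,-0.02,27,0.085],[-0.655,-0.598,-0.02,27,0.085],[-0.655,-0.598,-0.02,27,0.085],[-0.655,-0.598,-0.02,27,0.085],[-0.655,-0.598,-0.02,27,0.085],[-0.655,-0.598,-0.02,27,0.085],[-0.655,-0.598,-0.02,27,0.085],[-0.655,-0.598,-0.02,27,0.085]]}}

```text
clock: 1.35
position: [0.4253, 0.016, 0.2452]
ee_rot: [[-0.123, -0.992, 0.0], [-0.992, 0.123, 0.001], [-0.001, -0.0, -1.0]]
wrist_force: [0.4, -1.4, 0.6]
finger_gap: 0.999
```

Run:
```python
from h import *
delta([.535,.28,.25],-97)
```

```text
clock 1.35 pos [0.4253 0.016  0.2452] yaw -97.06 F [ 0.4 -1.4  0.6] gap 0.999
delta mm [-275.5  -76.4   -4.5] turn -0.06 q [-0.25 -0.26  1.97  0.    1.43  1.44] z [ 5.0e-04  1.2e-03 -1.0e+00]
```

Request:
{"api": "play_rows", "payload": {"deltas": [[-0.275,-0.076,-0.005,0,0.085],[-0.275,-0.076,-0.005,0,0.085],[-0.275,-0.076,-0.005,0,0.085],[-0.275,-0.076,-0.005,0,0.085],[-0.275,-0.076,-0.005,0,0.085],[-0.275,-0.076,-0.005,0,0.085],[-0.275,-0.076,-0.005,0,0.085],[-0.275,-0.076,-0.005,0,0.085],[-0.275,-0.076,-0.005,0,0.085]]}}

```text
clock: 2.25
position: [0.5343, 0.2786, 0.2503]
ee_rot: [[-0.124, -0.992, -0.0], [-0.992, 0.124, 0.001], [-0.001, 0.0, -1.0]]
wrist_force: [0.3, 0.7, 0.3]
finger_gap: 0.999
```

Run:
```python
from h import *
delta([.535,.28,.25],-97)
c=save('wrist','w1'); crop('w1',0,0,512,384,1.5,'w1b')
```

```text
clock 2.25 pos [0.5343 0.2786 0.2503] yaw -97.11 F [0.3 0.7 0.3] gap 0.999
delta mm [-1.4 -0.5  0.3] turn -0.11 q [0.28 0.22 1.49 0.   1.43 1.97] z [-1.e-04  5.e-04 -1.e+00]
```

View pics/w1b.png

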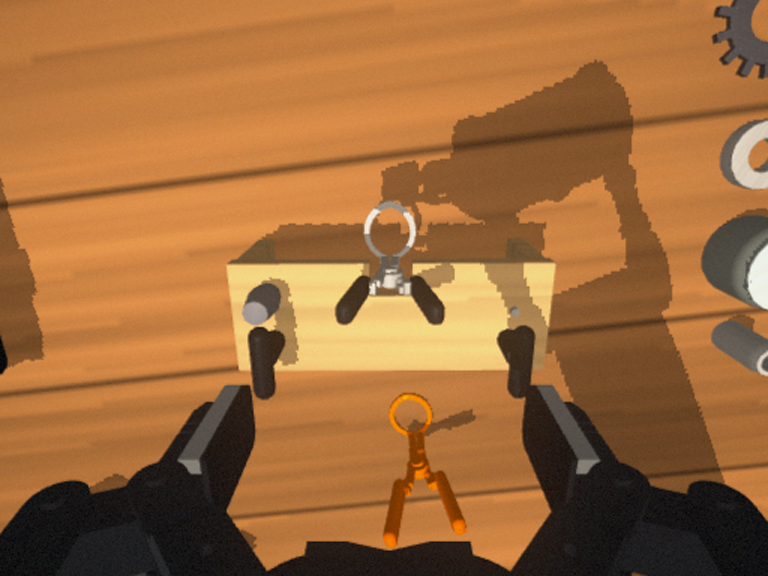

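The wrist view shows the black pliers hanging centrally: ring at (389,231) and handle tops at (345,316) and (436,316) in the 1.5x picture. They are square to the tool.

```bash
cp h.py /dev/null
python3 - <<'E'
from h import *
C=dict(np.load('pics/w1.npz')); s=sense(); P=cloud(C); Z=P[...,2]; tool=(P-s['position'])@s['ee_rot']
crop('w1',210,120,310,225,7,'w1c')
m=np.zeros((384,512),bool); m[130:176,235:285]=1
r=m&(abs(Z-.0235)<.006); print('ring',r.sum(),P[r].mean(0),np.median(Z[r]),np.array(cv2.minEnclosingCircle(P[r][:,:2].astype(np.float32)*1000)[0]),cv2.minEnclosingCircle(P[r][:,:2].astype(np.float32)*1000)[1],cv2.minEnclosingCircle(tool[r][:,:2].astype(np.float32)*1000)[0])
m[:]=0;m[175:220,215:305]=1
for n,a,b in(('L',215,258),('R',262,305)):
    mm=m.copy();mm[:,:a]=0;mm[:,b:]=0
    for lo,hi in((.135,.15),(.118,.128),(.1,.11)):
        k=mm&(Z>lo)&(Z<hi); print(n,lo,k.sum(),P[k].mean(0).round(4),tool[k].mean(0).round(4),tool[k].min(0).round(4),tool[k].max(0).round(4))
E
```

```text
ring 386 [0.54297078 0.27704227 0.02716338] 0.027177922232123244 [540.09838867 280.8772583 ] 24.679378509521484 (-2.9093873500823975, -5.411308288574219)
L 0.135 207 [0.5235 0.3047 0.1438] [-0.0246  0.014   0.1067] [-0.0304  0.0087  0.1023] [-0.0198  0.0216  0.1155]
L 0.118 63 [0.5249 0.2999 0.1235] [-0.0199  0.012   0.127 ] [-0.0267  0.0087  0.1227] [-0.0165  0.0212  0.1322]
L 0.1 49 [0.5242 0.2966 0.1048] [-0.0166  0.0123  0.1457] [-0.0227  0.0092  0.1409] [-0.0136  0.0213  0.1504]
R 0.135 208 [0.5172 0.2553 0.1438] [0.0252 0.0141 0.1067] [0.0199 0.0086 0.1026] [0.0305 0.0217 0.1155]
R 0.118 64 [0.5195 0.26   0.1232] [0.0203 0.0124 0.1272] [0.0174 0.0088 0.1225] [0.027  0.0215 0.1324]
R 0.1 55 [0.5199 0.2628 0.1051] [0.0175 0.0124 0.1454] [0.0145 0.0092 0.1407] [0.0246 0.0224 0.1502]
```

View pics/w1c.png

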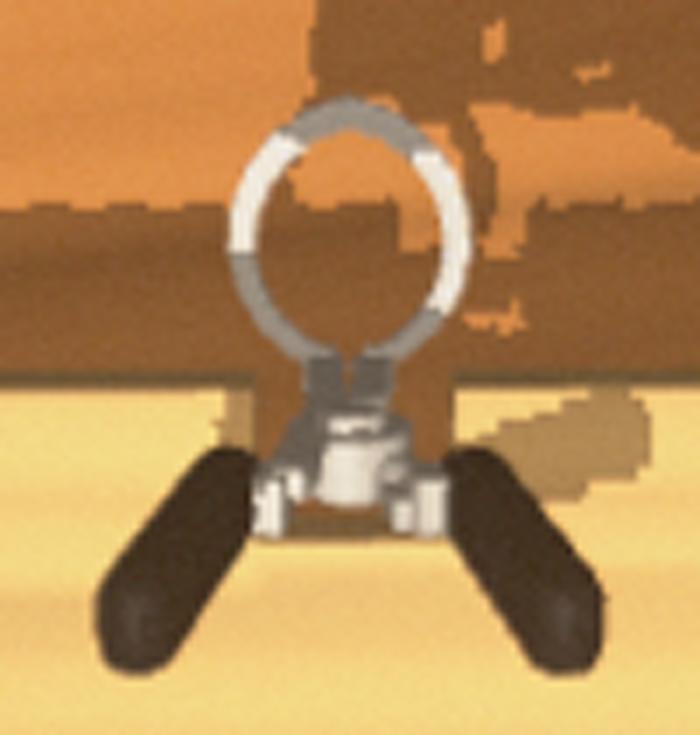

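Request:
{"api": "play_rows", "payload": {"deltas": [[0,0.015,0.03,0,0.085],[0,0.015,0.07,0,0.085],[0,0.015,0.1,0,0.085],[0,0.015,0.125,0,0.085],[0,0.015,0.14,0,0.085],[0,0.015,0.15,0,0.085],[0,0.015,0.15,0,0.085]]}}

```text
clock: 3.0
position: [0.5191, 0.2799, 0.0998]
ee_rot: [[-0.125, -0.992, -0.001], [-0.992, 0.125, 0.0], [-0.0, 0.001, -1.0]]
wrist_force: [0.1, -0.4, -0.1]
finger_gap: 0.996
```

Run:
```python
from h import *
delta([.535,.28,.25],-97)
c=save('wrist','w2'); crop('w2',0,0,512,384,1.5,'w2b')
```

```text
clock 3.0 pos [0.5191 0.2799 0.0998] yaw -97.17 F [ 0.1 -0.4 -0.1] gap 0.996
delta mm [  -2.2  -15.6 -150.2] turn -0.17 q [0.29 0.33 1.67 0.   1.15 1.99] z [-1.2e-03  4.0e-04 -1.0e+00]
```

View pics/w2b.png

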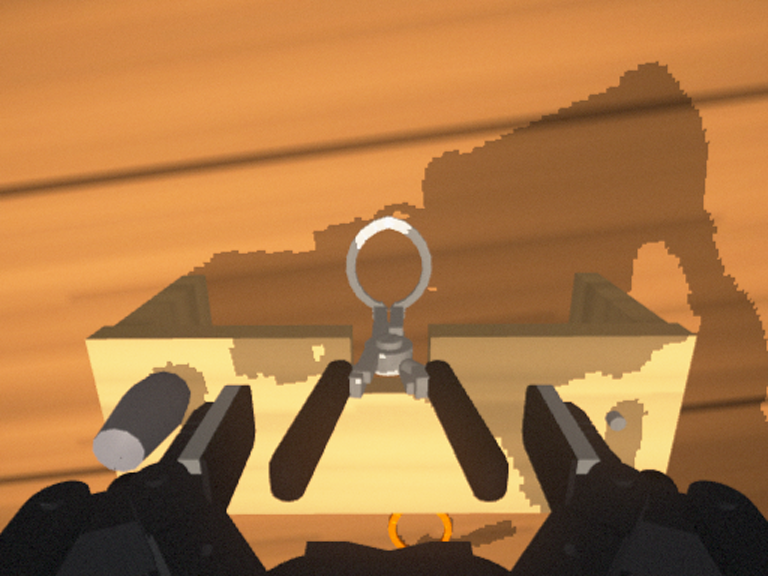

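Handles stand midway between the pads (handles at 1.5x columns 310 and 470, pads at 240 and 540). I'll compare the depths before closing.

Run:
```python
from h import *
C=dict(np.load('pics/w2.npz')); s=sense(); P=cloud(C); t=(P-s['position'])@s['ee_rot']
for n,(u,v) in dict(padLtip=(245,389),padLtipB=(225,389),padLlow=(200,460),padRtip=(540,389),padRlow=(585,465),hLtop=(287,492),hLtopfront=(295,470),hLmid=(312,430),hRmid=(468,430),hRtop=(493,490)).items(): print(n,t[int(v/1.5),int(u/1.5)].round(4))
```

```text
padLtip [-0.0422 -0.0103 -0.0181]
padLtipB [-0.0479 -0.0105 -0.0183]
padLlow [-0.0435 -0.0108 -0.0502]
padRtip [ 0.0452 -0.0107 -0.0188]
padRlow [ 0.0464 -0.009  -0.0503]
hLtop [-0.025   0.0025 -0.0461]
hLtopfront [-0.0229 -0.0036 -0.0452]
hLmid [-0.0207 -0.0047 -0.0301]
hRmid [ 0.0224 -0.0052 -0.0309]
hRtop [ 0.0265  0.0024 -0.0453]
```

Request:
{"api": "play_rows", "payload": {"deltas": [[0,0,0,0,0],[0,0,0,0,0],[0,0,0,0,0],[0,0,0,0,0],[0,0,0,0,0],[0,0,0,0,0],[0,0,0,0,0],[0,0,0,0,0],[0,0,0,0,0],[0,0,0,0,0]]}}

```text
clock: 4.05
position: [0.5218, 0.2811, 0.1038]
ee_rot: [[-0.124, -0.992, 0.006], [-0.992, 0.125, 0.003], [-0.004, -0.005, -1.0]]
wrist_force: [-0.4, 0.1, 8.9]
finger_gap: 0.424
```

Run:
```python
from h import *
delta([.535,.28,.25],-97)
c=save('wrist','w3'); crop('w3',0,0,512,384,1.5,'w3b')
```

```text
clock 4.05 pos [0.5218 0.2811 0.1038] yaw -97.15 F [-0.4  0.1  8.9] gap 0.424
delta mm [  -1.   -14.  -146.1] turn -0.15 q [0.29 0.33 1.66 0.   1.15 1.99] z [ 0.0055  0.0028 -1.    ]
```

View pics/w3b.png

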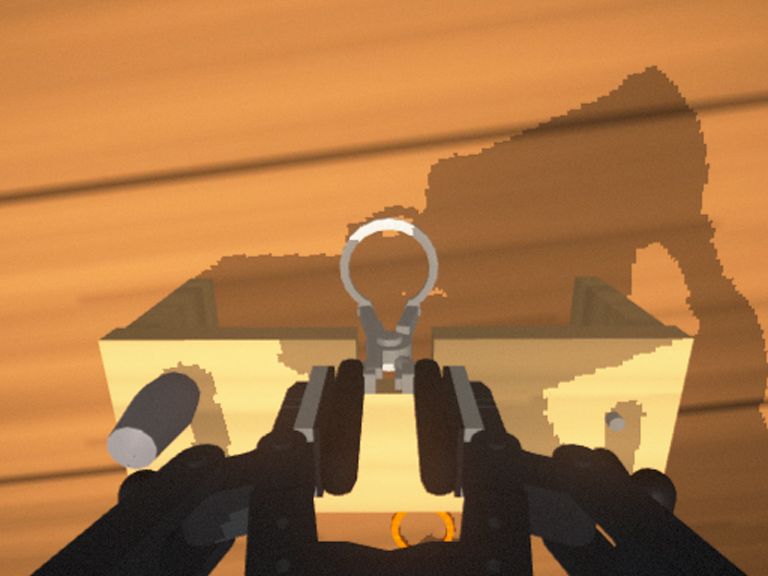

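Request:
{"api": "play_rows", "payload": {"deltas": [[0,0,-0.004,0,0],[0,0,-0.007,0,0],[0,0,-0.007,0,0],[0,0,-0.007,0,0]]}}

```text
clock: 4.5
position: [0.5213, 0.281, 0.1104]
ee_rot: [[-0.125, -0.992, 0.005], [-0.992, 0.125, 0.003], [-0.003, -0.004, -1.0]]
wrist_force: [-0.2, 0.4, -1.6]
finger_gap: 0.418
```

Run:
```python
from h import *
delta([.535,.28,.25],-97)
c=save('wrist','w4'); crop('w4',0,0,512,384,1.5,'w4b')
c=save('scene','s4'); crop('s4',280,160,460,360,3,'s4b')
```

```text
clock 4.5 pos [0.5213 0.281  0.1104] yaw -97.15 F [-0.2  0.4 -1.6] gap 0.418
delta mm [  -1.2  -14.3 -139.5] turn -0.15 q [0.29 0.32 1.66 0.   1.16 1.99] z [ 0.0047  0.0025 -1.    ]
```

View pics/w4b.png

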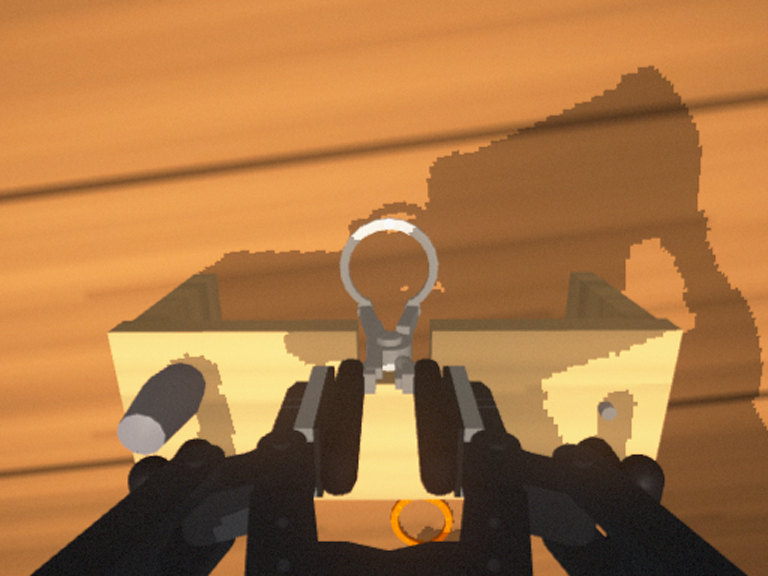

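View pics/s4b.png

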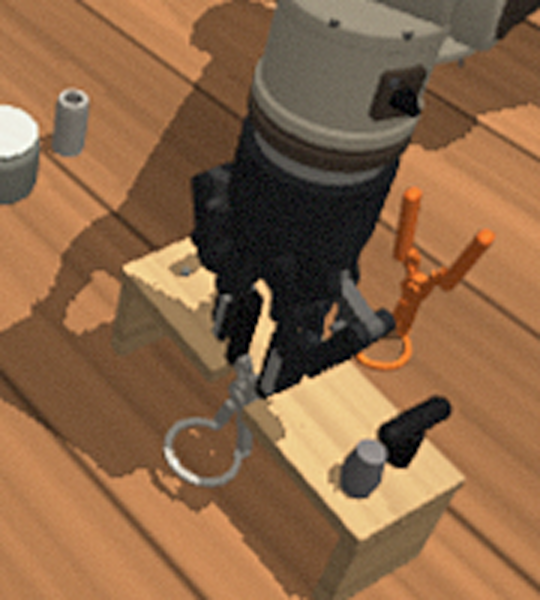

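The pliers came up with the hand: ring still at (389,265) while the rack shifted in view. I'll draw them out next.

Request:
{"api": "play_rows", "payload": {"deltas": [[0,-0.01,0,0,0],[0,-0.025,0,0,0],[0,-0.04,0,0,0],[0,-0.055,0,0,0],[0,-0.07,0,0,0],[0,-0.075,0,0,0],[0,-0.075,-0.03,0,0],[0,-0.075,-0.07,0,0],[0,-0.075,-0.12,0,0],[0,-0.075,-0.15,0,0],[0,-0.075,-0.15,0,0]]}}

```text
clock: 5.7
position: [0.5979, 0.272, 0.2675]
ee_rot: [[-0.124, -0.992, 0.016], [-0.992, 0.124, 0.005], [-0.007, -0.015, -1.0]]
wrist_force: [0.4, 0.6, -0.9]
finger_gap: 0.421
```

Run:
```python
from h import *
delta([.44,-.15,.26],-97)
c=save('wrist','w5'); crop('w5',0,0,512,384,1.5,'w5b')
P=cloud(c); s=sense(); t=(P-s['position'])@s['ee_rot']
for d in (0,):
    m=np.zeros((384,512),bool); m[140:215,215:300]=1
    k=m&(t[...,2]>.07)&(t[...,2]<.095); q=t[k]; print(k.sum(),np.median(q,0),cv2.minEnclosingCircle(q[:,:2].astype(np.float32)*1000))
```

```text
clock 5.7 pos [0.5979 0.272  0.2675] yaw -97.14 F [ 0.4  0.6 -0.9] gap 0.421
delta mm [438.4 104.3   2.8] turn -0.14 q [0.24 0.34 1.32 0.   1.47 1.94] z [ 0.0157  0.0053 -0.9999]
1086 [-0.00066274 -0.02653298  0.07616717] ((-0.06209094077348709, -18.101001739501953), 27.153820037841797)
```

View pics/w5b.png

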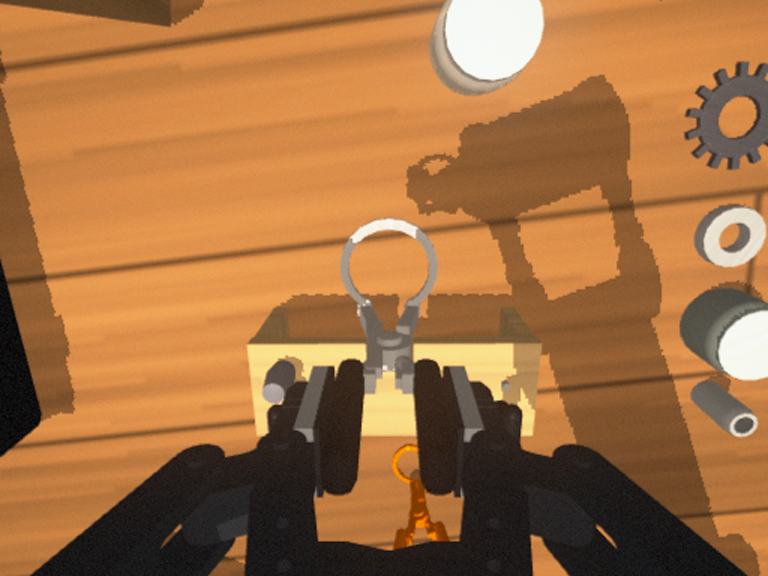

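Pliers are free, handles parallel, ring spread at (389,262). Next I go to a spot short of the shaft and look.

Run:
```python
from h import *
delta([.45,-.245,.25],-97)
```

```text
clock 5.75 pos [0.5964 0.2716 0.2635] yaw -97.14 F [-0.5  0.2 -2.8] gap 0.417
delta mm [530.9  81.1  10. ] turn -0.14 q [0.24 0.34 1.32 0.   1.47 1.94] z [ 0.0099  0.0039 -0.9999]
```

Request:
{"api": "play_rows", "payload": {"deltas": [[0.04,0.006,0.01,0,0],[0.09,0.014,0.01,0,0],[0.14,0.021,0.01,0,0],[0.19,0.029,0.01,0,0],[0.24,0.037,0.01,0,0],[0.29,0.044,0.01,0,0],[0.34,0.052,0.01,0,0],[0.39,0.06,0.01,0,0],[0.44,0.067,0.01,0,0],[0.48,0.073,0.01,0,0],[0.51,0.078,0.01,0,0],[0.53,0.081,0.01,0,0]]}}

```text
clock: 6.95
position: [0.4481, -0.2455, 0.2471]
ee_rot: [[-0.127, -0.992, 0.006], [-0.992, 0.127, 0.007], [-0.008, -0.005, -1.0]]
wrist_force: [0.4, -0.4, -1.4]
finger_gap: 0.422
```

Request:
{"api": "play_rows", "payload": {"deltas": [[0,0,0,0,0],[0,0,0,0,0],[0,0,0,0,0]]}}

```text
clock: 7.25
position: [0.4479, -0.2441, 0.2458]
ee_rot: [[-0.126, -0.992, 0.005], [-0.992, 0.126, 0.009], [-0.009, -0.003, -1.0]]
wrist_force: [-0.3, 0.8, -1.6]
finger_gap: 0.418
```

Run:
```python
from h import *
delta([.45,-.245,.25],-97)
c=save('wrist','w6'); crop('w6',0,0,512,384,1.5,'w6b'); crop('w6',190,20,320,220,4,'w6c')
```

```text
clock 7.25 pos [ 0.4479 -0.2441  0.2458] yaw -97.23 F [-0.3  0.8 -1.6] gap 0.418
delta mm [ 0.6 -2.2 -4.2] turn -0.23 q [-0.74 -0.02  1.76  0.01  1.41  0.95] z [ 0.0046  0.0088 -1.    ]
```

View pics/w6b.png

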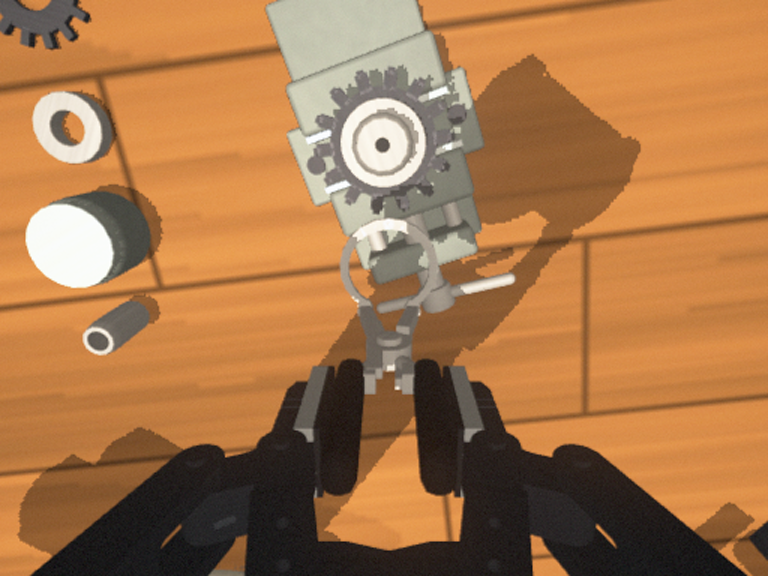

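The wrist view shows the shaft end at (382,145) with the washer round it, and the spread ring at (390,262) short of it. I'll fit both circles.

```bash
cat >> h.py <<'E'
def circ(q):
    A=np.c_[2*q,np.ones(len(q))]; x=np.linalg.lstsq(A,(q**2).sum(1),rcond=None)[0]; return x[0],x[1],np.sqrt(x[2]+x[0]**2+x[1]**2)
def ray(c,u,v,R,p,z):  # intersect pixel ray with plane tool z=z ; arrays
    d=np.stack([(u-c['cx'])/c['fx'],(v-c['cy'])/c['fy'],np.ones_like(u)],-1)@c['R']@R
    o=(-c['R'].T@c['t']-p)@R
    return o+d*((z-o[2])/d[...,2])[...,None]
E
python3 - <<'E'
from h import *
c=dict(np.load('pics/w6.npz')); s=sense(); R=s['ee_rot'];p=s['position']; P=cloud(c); t=(P-p)@R; Z=P[...,2]
m=np.zeros((384,512),bool);m[60:140,200:310]=1
for lo,hi in((.117,.124),(.098,.104)):
    k=m&(Z>lo)&(Z<hi); q=P[k]; e=cv2.minEnclosingCircle(q[:,:2].astype(np.float32)*1000); print(lo,k.sum(),q.mean(0).round(4),np.round(e[0],1),round(e[1],1), 'tool',t[k].mean(0).round(4))
m[:]=0;m[140:200,215:300]=1
k=m&(t[...,2]>.07)&(t[...,2]<.1)
vv,uu=np.nonzero(k); print(vv.min(),uu.min(),uu.max())
# ring front arc
k[190:]=0
q=t[k]; print('ringdepth z',np.percentile(q[:,2],[10,50,90]))
# edges: outer contour by row extremes
zt=np.median(q[:,2]); out=[]
ys=range(vv.min()+1,190)
for y in ys:
    xs=np.nonzero(k[y])[0]
    if len(xs)>1: out+= [(xs.min()-.5,y),(xs.max()+.5,y)]
out=np.array(out,float)
Q=ray(c,out[:,0],out[:,1],R,p,zt)[:,:2]; print('outer',circ(Q),zt)
E
```

```text
0.117 1362 [ 0.5234 -0.249   0.121 ] [ 522.9 -248.8] 16.9 tool [-0.0035 -0.0747  0.1256]
0.098 1231 [ 0.5244 -0.2493  0.1012] [ 523.  -248.7] 24.5 tool [-0.0032 -0.0757  0.1455]
145 226 291
ringdepth z [0.0799053  0.08077057 0.08182325]
outer (np.float64(-0.00017820995913333902), np.float64(-0.019059408580968648), np.float64(0.02389708725952622)) 0.08077056741912786
```

View pics/w6c.png

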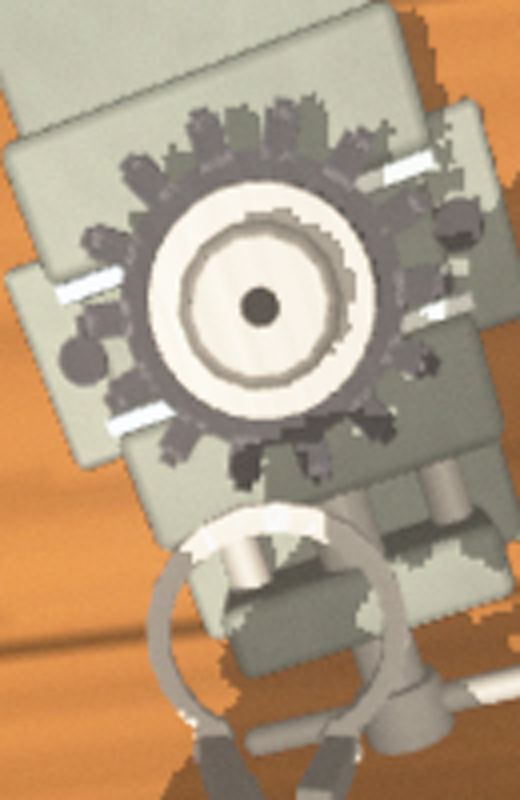

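```bash
cat >> h.py <<'E'
from scipy.optimize import least_squares
def ringfit(c,R,p,vmax=190,zr=(.07,.1),ro=.0245):
    P=cloud(c); t=(P-p)@R
    m=np.zeros((384,512),bool);m[135:vmax,215:300]=1; k=m&(t[...,2]>zr[0])&(t[...,2]<zr[1])
    pts=[]
    for y in range(135,vmax):
        xs=np.nonzero(k[y])[0]
        if len(xs): pts+=[(xs.min()-.5,y),(xs.max()+.5,y)]
    for x in range(235,284):
        ys=np.nonzero(k[:,x])[0]
        if len(ys): pts.append((x,ys.min()-.5))
    pts=np.array(pts,float); a=np.linspace(0,2*np.pi,180)
    def f(v):
        T=np.concatenate([np.c_[v[0]+ro*np.cos(a),v[1]+ro*np.sin(a),np.full(180,v[2]+h)] for h in(-.0015,.0015)])
        X=(T@R.T+p)@c['R'].T+c['t']; uv=np.c_[c['fx']*X[:,0]/X[:,2]+c['cx'],c['fy']*X[:,1]/X[:,2]+c['cy']].astype(np.float32)
        H=cv2.convexHull(uv); return np.array([cv2.pointPolygonTest(H,(float(q[0]),float(q[1])),True) for q in pts])
    r=least_squares(f,[0,-.021,.082],loss='soft_l1',f_scale=.5,x_scale=.01,diff_step=1e-3); return r.x,np.sqrt(np.mean(r.fun**2)),len(pts)
E
python3 - <<'E'
from h import *
s=sense();R=s['ee_rot'];p=s['position']
for f in('w6','w5'):
    c=dict(np.load(f'pics/{f}.npz'))
    if f=='w6': print(ringfit(c,R,p)); print(ringfit(c,R,p,182))
E
```

```text
(array([-0.00017817, -0.0170133 ,  0.08808652]), np.float64(0.3174151881788463), 139)
(array([-0.00016423, -0.0170253 ,  0.08800948]), np.float64(0.32071347086358604), 123)
```

Run:
```python
from h import *
s=sense();R=s['ee_rot'];p=s['position']
c=dict(np.load('pics/w6.npz'));u=np.array([256.25,256.25,226.75,292.25,232.5,286.25]);v=np.array([145.75,153.75,178,180,178,180.])
for z in(.0808,.0838): print(z,(ray(c,u,v,R,p,z)*1000).round(1).tolist())
P=cloud(c);t=(P-p)@R
for a,b in((259,149),(248,150),(268,150),(229,178),(290,178),(233,190),(285,192),(230,170),(289,170)): print(a,b,t[b,a].round(4))
```

```text
0.0808 [[-1.9, -42.7, 80.8], [-1.9, -37.0, 80.8], [-23.5, -19.0, 80.8], [24.5, -17.4, 80.8], [-19.3, -19.0, 80.8], [20.1, -17.4, 80.8]]
0.0838 [[-1.9, -42.2, 83.8], [-1.9, -36.3, 83.8], [-23.9, -18.1, 83.8], [24.8, -16.5, 83.8], [-19.6, -18.1, 83.8], [20.3, -16.5, 83.8]]
259 149 [ 0.0001 -0.0403  0.0812]
248 150 [-0.0077 -0.0397  0.0807]
268 150 [ 0.0065 -0.0396  0.0812]
229 178 [-0.0219 -0.0191  0.0804]
290 178 [ 0.0227 -0.019   0.0806]
233 190 [-0.0193 -0.0096  0.0813]
285 192 [ 0.0195 -0.0078  0.0817]
230 170 [-0.021  -0.0249  0.0813]
289 170 [ 0.0218 -0.0252  0.0801]
```

Request:
{"api": "play_rows", "payload": {"deltas": [[-0.002,-0.02,0,0,0],[-0.004,-0.045,0,0,0],[-0.004,-0.0575,0,0,0],[-0.004,-0.0575,0.015,0,0],[-0.004,-0.0575,0.027,0,0],[-0.004,-0.0575,0.035,0,0],[-0.004,-0.0575,0.035,0,0],[-0.004,-0.0575,0.035,0,0]]}}

```text
clock: 8.1
position: [0.5054, -0.247, 0.2113]
ee_rot: [[-0.126, -0.992, 0.005], [-0.992, 0.126, 0.008], [-0.009, -0.004, -1.0]]
wrist_force: [0.2, -0.1, -0.9]
finger_gap: 0.419
```

Run:
```python
from h import *
delta([.502,-.246,.21],-97)
c=save('wrist','w7'); crop('w7',190,120,330,260,5,'w7c')
c=save('scene','s7'); crop('s7',150,80,290,220,5,'s7c')
```

```text
clock 8.1 pos [ 0.5054 -0.247   0.2113] yaw -97.23 F [ 0.2 -0.1 -0.9] gap 0.419
delta mm [-0.5  3.5  1.3] turn -0.23 q [-0.67  0.14  1.66  0.01  1.35  1.02] z [ 0.0048  0.0085 -1.    ]
```

View pics/w7c.png

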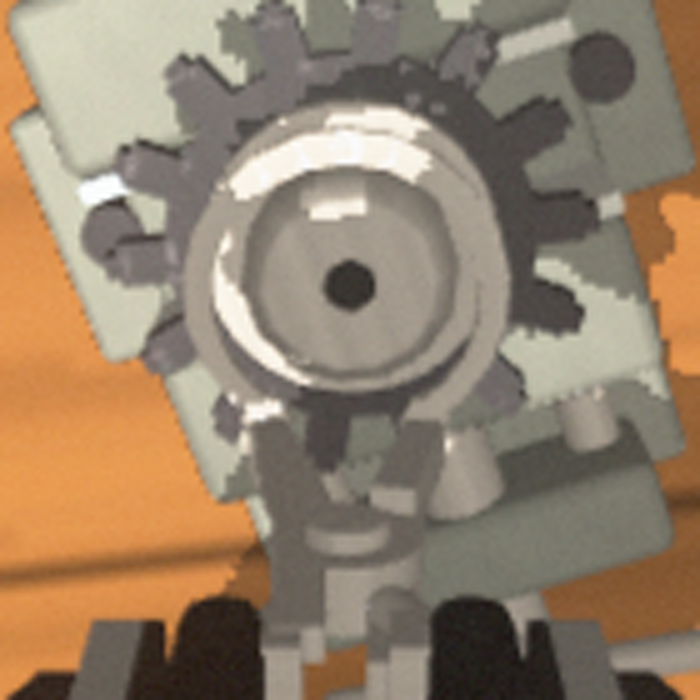

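View pics/s7c.png

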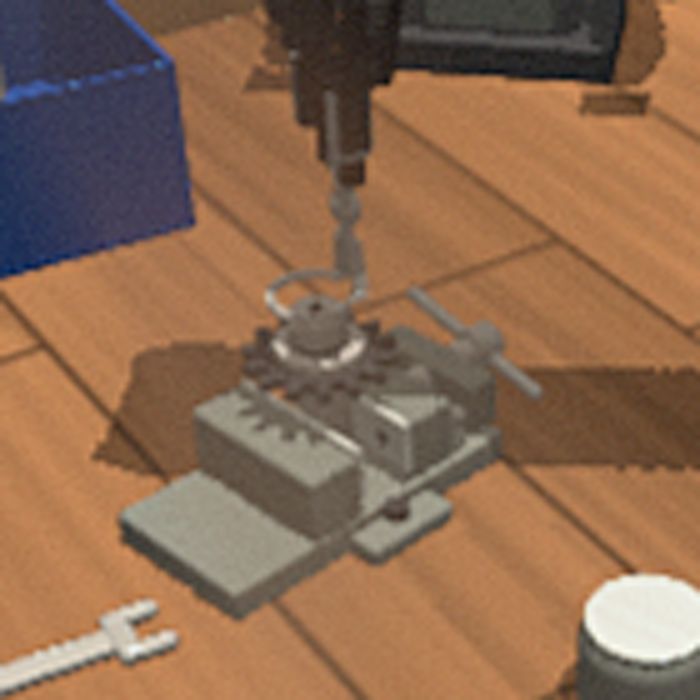

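Ring hangs just above the shaft end, with the hole at (350,286) in the crop and ring sides at 183 and 512. I'll check the centring with an overlay of the fitted circles.

Run:
```python
from h import *
s=sense();R=s['ee_rot'];p=s['position'];c=dict(np.load('pics/w7.npz'))
hole=ray(c,np.array([190+350/5]),np.array([120+286/5]),R,p,(p[2]-.1205));print('hole tool',hole*1000)
P=cloud(c);t=(P-p)@R;Z=P[...,2]
m=np.zeros((384,512),bool);m[135:210,225:300]=1;k=m&(abs(t[...,2]-.0808)<.0025);q=t[k];print(k.sum(),np.median(q,0),q.min(0),q.max(0))
q=q[q[:,1]<-.008]; print('fit mid',circ(q[:,:2]), q[:,1].min())
k=m&(Z>.1185)&(Z<.1225);print('top',k.sum(),t[k].mean(0),np.round(cv2.minEnclosingCircle(t[k][:,:2].astype(np.float32)*1000),2) if 0 else cv2.minEnclosingCircle(t[k][:,:2].astype(np.float32)*1000))
im=cv2.resize(c['img'],None,fx=5,fy=5,interpolation=cv2.INTER_CUBIC)
a=np.linspace(0,2*np.pi,200)
def dr(cx,cy,z,r,col):
    X=(np.c_[cx+r*np.cos(a),cy+r*np.sin(a),np.full(200,z)]@R.T+p)@c['R'].T+c['t'];uv=np.c_[c['fx']*X[:,0]/X[:,2]+c['cx']+.5,c['fy']*X[:,1]/X[:,2]+c['cy']+.5]*5
    cv2.polylines(im,[uv.astype(np.int32)],True,col,1)
dr(.0004,-.0176,.0808,.0245,(0,0,255));dr(.0004,-.0176,.0808,.0195,(0,255,0))
h=hole[0];dr(h[0],h[1],h[2],.0135,(255,0,0))
cv2.imwrite('pics/w7o.png',im[600:1250,950:1650])
```

```text
hole tool [[  0.45133331 -16.09921853  91.7501112 ]]
1012 [-0.00101397 -0.02527049  0.08119595] [-0.0244211  -0.04230694  0.07865458] [0.02327432 0.00601053 0.08328989]
fit mid (np.float64(-0.0005526355742872559), np.float64(-0.018532277139533992), np.float64(0.021699763008237435)) -0.04230694343281742
top 1201 [-7.24935361e-05 -1.76627440e-02  9.12290324e-02] ((-0.015386324375867844, -16.888750076293945), 16.711942672729492)
```

View pics/w7o.png

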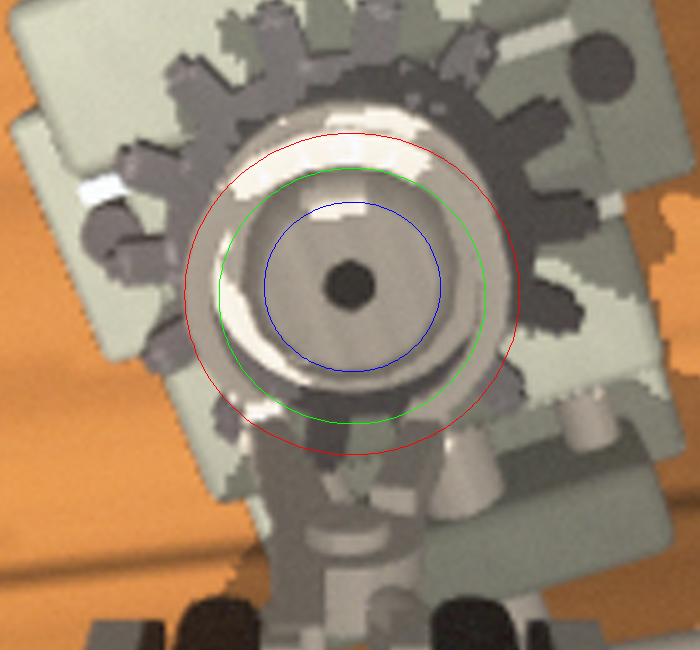

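Request:
{"api": "play_rows", "payload": {"deltas": [[0.0005,0.001,0,0,0],[0.0005,0.001,0.004,0,0],[0.0005,0.001,0.008,0,0],[0.0005,0.001,0.012,0,0],[0.0005,0.001,0.012,0,0]]}}

```text
clock: 8.7
position: [0.5045, -0.2473, 0.1991]
ee_rot: [[-0.126, -0.992, 0.005], [-0.992, 0.126, 0.009], [-0.009, -0.003, -1.0]]
wrist_force: [-0.4, 0.1, -2.7]
finger_gap: 0.414
```

Run:
```python
from h import *
delta([.502,-.246,.1838],-97)
c=save('wrist','w8'); crop('w8',190,120,330,260,5,'w8c')
c=save('scene','s8'); crop('s8',190,120,230,160,15,'s8c')
```

```text
clock 8.7 pos [ 0.5045 -0.2473  0.1991] yaw -97.22 F [-0.4  0.1 -2.7] gap 0.414
delta mm [-0.8  2.7 15.3] turn -0.22 q [-0.68  0.15  1.67  0.01  1.32  1.02] z [ 0.0046  0.0086 -1.    ]
```

View pics/w8c.png

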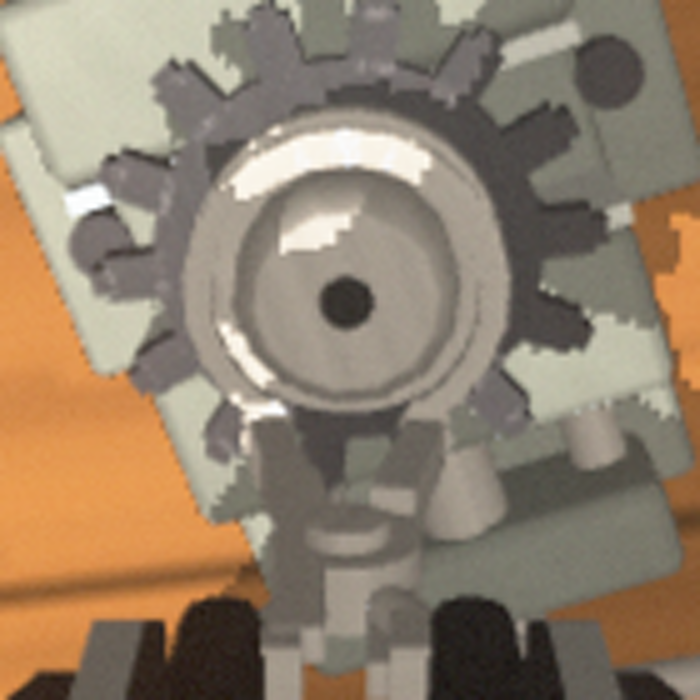

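View pics/s8c.png

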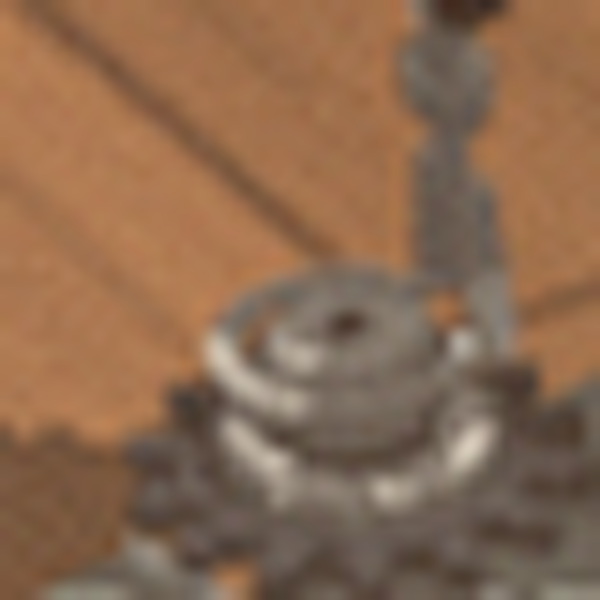

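The ring is over the shaft end and roughly concentric: shaft 233–460, ring 183–512 in the wrist crop. There is no side force.

Request:
{"api": "play_rows", "payload": {"deltas": [[0,0,0.003,0,0],[0,0,0.006,0,0],[0,0,0.009,0,0],[0,0,0.011,0,0],[0,0,0.011,0,0]]}}

```text
clock: 9.3
position: [0.5047, -0.2473, 0.1884]
ee_rot: [[-0.126, -0.992, 0.005], [-0.992, 0.126, 0.008], [-0.009, -0.004, -1.0]]
wrist_force: [-0.5, 0.1, -1.1]
finger_gap: 0.42
```

Run:
```python
from h import *
delta([.502,-.246,.1838],-97)
c=save('wrist','w9'); crop('w9',190,120,330,260,5,'w9c')
c=save('scene','s9'); crop('s9',190,120,230,160,15,'s9c')
```

```text
clock 9.3 pos [ 0.5047 -0.2473  0.1884] yaw -97.22 F [-0.5  0.1 -1.1] gap 0.42
delta mm [-0.9  2.9  4.6] turn -0.22 q [-0.68  0.16  1.68  0.01  1.3   1.02] z [ 0.005   0.0083 -1.    ]
```

View pics/w9c.png

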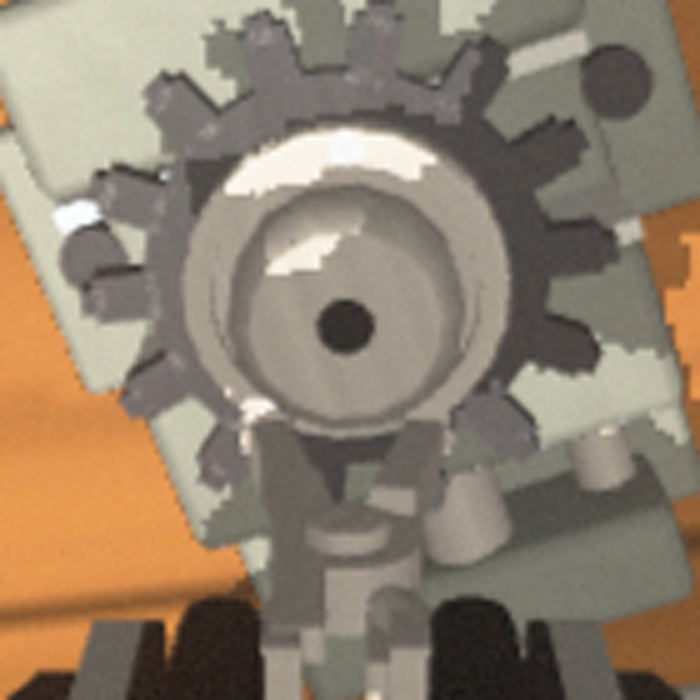

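View pics/s9c.png

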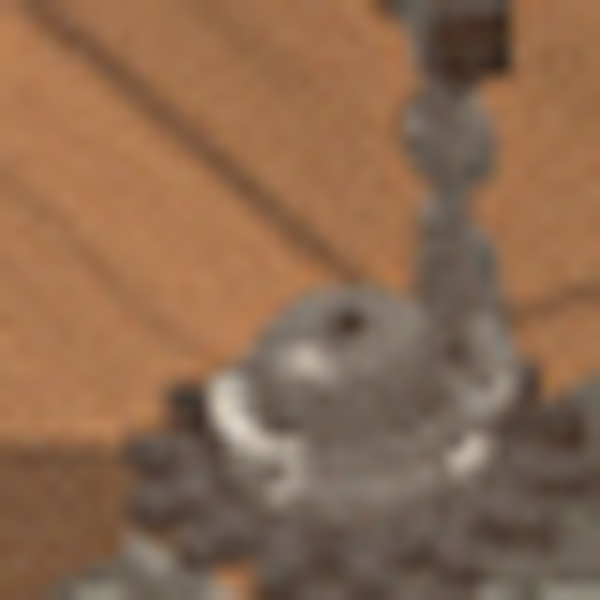

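Ring well round the shaft, a few mm above the washer. I'll approach gently from here.

Request:
{"api": "play_rows", "payload": {"deltas": [[0,0,0.001,0,0],[0,0,0.002,0,0],[0,0,0.003,0,0],[0,0,0.003,0,0],[0,0,0.003,0,0]]}}

```text
clock: 9.9
position: [0.505, -0.2474, 0.1859]
ee_rot: [[-0.126, -0.992, 0.006], [-0.992, 0.126, 0.008], [-0.008, -0.005, -1.0]]
wrist_force: [0.1, -0.5, -1.8]
finger_gap: 0.419
```

Request:
{"api": "play_rows", "payload": {"deltas": [[0,0,0.0006,0,0],[0,0,0.0006,0,0],[0,0,0.0006,0,0]]}}

```text
clock: 10.2
position: [0.505, -0.2474, 0.1853]
ee_rot: [[-0.126, -0.992, 0.006], [-0.992, 0.126, 0.008], [-0.008, -0.005, -1.0]]
wrist_force: [-0.1, 0.0, -1.3]
finger_gap: 0.417
```

Request:
{"api": "play_rows", "payload": {"deltas": [[0,0,0.0005,0,0],[0,0,0.0005,0,0],[0,0,0.0005,0,0]]}}

```text
clock: 10.5
position: [0.505, -0.2474, 0.1848]
ee_rot: [[-0.126, -0.992, 0.006], [-0.992, 0.126, 0.008], [-0.008, -0.005, -1.0]]
wrist_force: [-0.2, 0.1, -1.1]
finger_gap: 0.416
```

Request:
{"api": "play_rows", "payload": {"deltas": [[0,0,0.0006,0,0],[0,0,0.0006,0,0],[0,0,0.0006,0,0]]}}

```text
clock: 10.8
position: [0.505, -0.2475, 0.1844]
ee_rot: [[-0.126, -0.992, 0.006], [-0.992, 0.126, 0.008], [-0.008, -0.005, -1.0]]
wrist_force: [-0.6, 0.4, 1.0]
finger_gap: 0.415
```

Request:
{"api": "play_rows", "payload": {"deltas": [[0,0,0.0005,0,0],[0,0,0.0005,0,0],[0,0,0.0005,0,0]]}}

```text
clock: 11.1
position: [0.5051, -0.2475, 0.1843]
ee_rot: [[-0.126, -0.992, 0.006], [-0.992, 0.126, 0.007], [-0.008, -0.005, -1.0]]
wrist_force: [-2.5, 1.1, 3.8]
finger_gap: 0.418
```

Run:
```python
from h import *
print(sense()['wrist_force'],sense()['torque'])
c=save('wrist','w10'); crop('w10',190,120,330,260,5,'w10c')
s=sense();R=s['ee_rot'];p=s['position'];t=(cloud(c)-p)@R
m=np.zeros((384,512),bool);m[146:153,248:274]=1
print('ring top world z',np.median(cloud(c)[m][:,2]),'washer?')
c=save('scene','s10'); crop('s10',190,120,230,160,15,'s10c')
```

```text
[-2.53919055  1.06318318  3.81687416] [0.21159557 0.36356835 0.04195007]
ring top world z 0.10389818779244508 washer?
```

View pics/w10c.png

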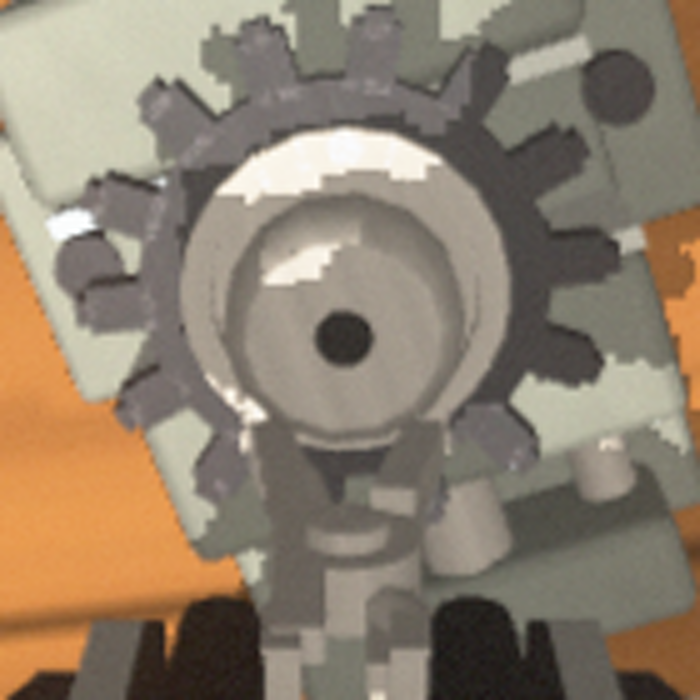

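View pics/s10c.png

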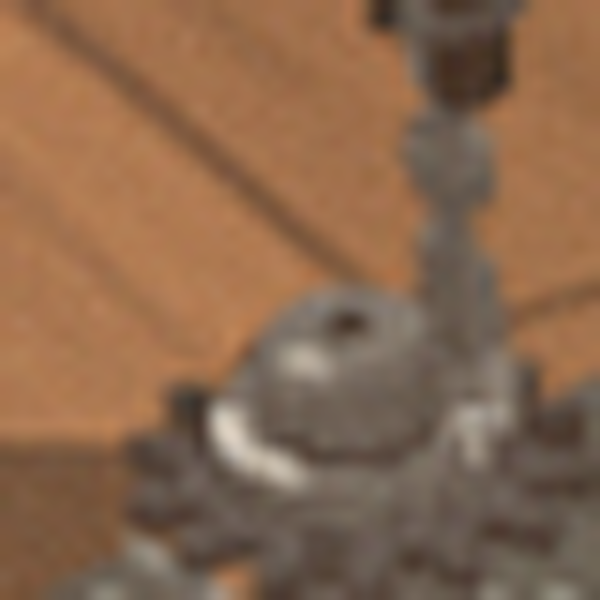

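Contact: the vertical force rose from about -1.5 to +3.8 N at the expected height, with a small x force. I'll ease back slightly and see if the side force drops.

Request:
{"api": "play_rows", "payload": {"deltas": [[0,0.0005,0,0,0],[0,0.0005,0,0,0],[0,0.0005,0,0,0]]}}

```text
clock: 11.5
position: [0.5048, -0.2475, 0.1842]
ee_rot: [[-0.126, -0.992, 0.006], [-0.992, 0.126, 0.007], [-0.008, -0.006, -1.0]]
wrist_force: [0.3, 0.6, 1.0]
finger_gap: 0.42
```

Run:
```python
from h import *
delta([.505,-.2475,.1843],-97)
c=save('wrist','w11'); s=sense(); R=s['ee_rot'];p=s['position'];P=cloud(c)
print('tool',ringfit(c,R,p)) if 0 else None
for n,(u,v) in dict(front=(345,150),frontL=(260,170),left=(200,280),right=(492,280),lback=(230,370),rback=(470,370),fl2=(215,215),fr2=(470,200)).items(): 
    a,b=int(190+u/5),int(120+v/5); print(n,np.median(P[b-1:b+2,a-1:a+2].reshape(-1,3),0).round(4))
k=np.zeros((384,512),bool);k[165:205,240:282]=1;k&=(P[...,2]>.117)&(P[...,2]<.125);e=cv2.minEnclosingCircle(P[k][:,:2].astype(np.float32)*1000);print('shaft',k.sum(),e)
```

```text
clock 11.5 pos [ 0.5048 -0.2475  0.1842] yaw -97.22 F [0.3 0.6 1. ] gap 0.42
delta mm [-0.  -0.2 -0.1] turn -0.22 q [-0.68  0.16  1.69  0.01  1.29  1.02] z [ 0.0065  0.0074 -1.    ]
front [ 0.5451 -0.2521  0.1041]
frontL [ 0.5437 -0.2397  0.1047]
left [ 0.5285 -0.2286  0.1041]
right [ 0.5232 -0.2707  0.1037]
lback [ 0.5151 -0.2309  0.105 ]
rback [ 0.5099 -0.2664  0.1045]
fl2 [ 0.5381 -0.2323  0.1046]
fr2 [ 0.5355 -0.269   0.104 ]
shaft 1523 ((523.3121337890625, -249.15560913085938), 16.690282821655273)
```

Request:
{"api": "play_rows", "payload": {"deltas": [[0,0,0.0004,0,0],[0,0,0.0004,0,0],[0,0,0.0004,0,0],[0,0,0.0004,0,0]]}}

```text
clock: 11.95
position: [0.5049, -0.2475, 0.1842]
ee_rot: [[-0.126, -0.992, 0.007], [-0.992, 0.126, 0.007], [-0.008, -0.006, -1.0]]
wrist_force: [-2.6, 2.0, 5.1]
finger_gap: 0.42
```

Run:
```python
from h import *
delta([.505,-.2475,.1843],-97)
c=save('wrist','w12'); crop('w12',0,0,512,384,1.5,'w12b'); save('top','t12'); print(sense()['wrist_force'])
```

```text
clock 11.95 pos [ 0.5049 -0.2475  0.1842] yaw -97.22 F [-2.6  2.   5.1] gap 0.42
delta mm [-0.  -0.1 -0.1] turn -0.22 q [-0.68  0.16  1.69  0.01  1.29  1.02] z [ 0.0066  0.0072 -1.    ]
[-1.62802047  1.42441726  5.50358514]
```

View pics/w12b.png

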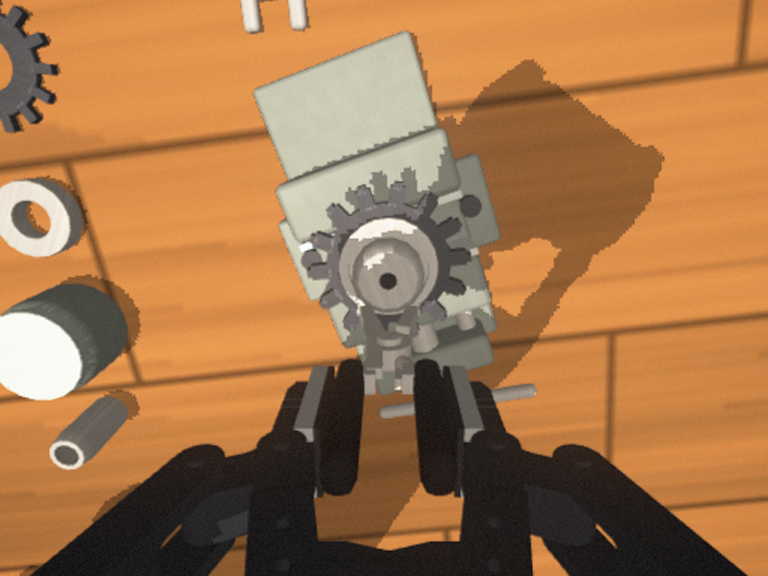

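View pics/t12.png

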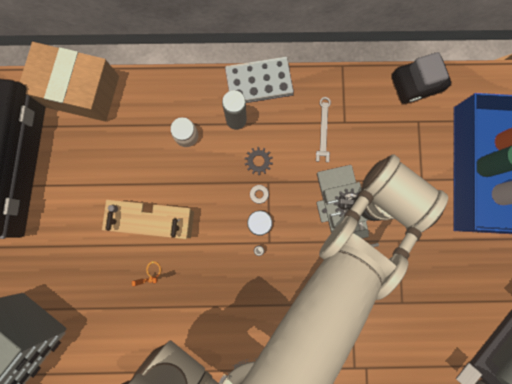

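The ring lies on the washer round the shaft and the bystanders are unmoved. The press is about 7 N, so I'll ease it.

Request:
{"api": "play_rows", "payload": {"deltas": [[0,0,0,0,0],[0,0,0,0,0],[0,0,0,0,0],[0,0,0,0,0]]}}

```text
clock: 12.45
position: [0.5048, -0.2475, 0.1842]
ee_rot: [[-0.126, -0.992, 0.007], [-0.992, 0.126, 0.007], [-0.008, -0.006, -1.0]]
wrist_force: [-1.0, 1.3, 3.8]
finger_gap: 0.42
```

Run:
```python
from h import *
F=[sense()['wrist_force']]
for i in range(4): camera('wrist'); F.append(sense()['wrist_force'])
print(np.round(F,1)); s=sense(); print(s['position'],s['finger_gap'],s['clock'])
```

```text
[[-1.   1.3  3.8]
 [-1.2  1.1  4. ]
 [-1.6  2.1  4.6]
 [-2.3  1.3  5.1]
 [-2.3  1.   4.8]]
[ 0.50484541 -0.24755213  0.18420613] 0.4164064984550332 12.65
```

Request:
{"api": "play_rows", "payload": {"deltas": [[0,0.0002,-0.0003,0,0],[0,0.0002,-0.0003,0,0],[0,0.0002,-0.0003,0,0],[0,0.0002,-0.0003,0,0]]}}

```text
clock: 13.05
position: [0.5047, -0.2475, 0.1843]
ee_rot: [[-0.126, -0.992, 0.007], [-0.992, 0.126, 0.007], [-0.008, -0.006, -1.0]]
wrist_force: [1.3, 1.0, 0.8]
finger_gap: 0.418
```

Run:
```python
from h import *
F=[sense()['wrist_force']]
for i in range(6): camera('wrist'); F.append(sense()['wrist_force'])
print(np.round(F,1)); s=sense(); print(s['position'],s['finger_gap'],s['clock'],s['ee_rot'][:,2])
```

```text
[[ 1.3  1.   0.8]
 [ 1.2  1.   1.1]
 [ 1.2 -0.1  0.7]
 [ 0.3 -0.5 -0.8]
 [ 0.8  1.4 -0.1]
 [ 0.4  0.4  0.1]
 [ 1.6 -0.3 -1.1]]
[ 0.50461481 -0.24751647  0.18427029] 0.4201515969643189 13.35 [ 0.00648406  0.00719824 -0.99995307]
```

Request:
{"api": "play_rows", "payload": {"deltas": [[0,0,0.0002,0,0],[0,0,0.0002,0,0],[0,0,0.0002,0,0],[0,0,0.0002,0,0]]}}

```text
clock: 13.75
position: [0.5046, -0.2475, 0.1842]
ee_rot: [[-0.126, -0.992, 0.007], [-0.992, 0.126, 0.007], [-0.008, -0.006, -1.0]]
wrist_force: [-0.3, 1.3, 2.4]
finger_gap: 0.421
```

Run:
```python
from h import *
F=[sense()['wrist_force']]
for i in range(6): camera('wrist'); F.append(sense()['wrist_force'])
F=np.array(F);print(np.round(F,1)); s=sense(); print(s['position'],s['finger_gap'],s['clock'])
if -1<F[:,2].mean()<5: job_done(); print('done')
```

```text
[[-0.3  1.3  2.4]
 [-0.1  0.7  1.6]
 [-0.3  1.1  2.5]
 [ 0.   0.7  1.9]
 [-0.5 -0.3  1.7]
 [-0.8  0.4  3.1]
 [-0.5  0.9  1.7]]
[ 0.50462278 -0.24755965  0.18421195] 0.41598186130049764 14.05
the job is handed in; nothing more can be done
done
```

I took the black-handled pliers out of the rack by both handles, squeezed them to their stop, and slid the spread circlip down over the shaft onto the thrust washer. I handed in at about 14 s, still holding it there.

- **Grip:** the opening was steady at about 36 mm. The handles were parallel and the ring was spread to about 39 mm inside.
- **Position:** the ring is concentric with the shaft to within about 1 mm. Its top measured level all round, between 0.1037 and 0.105 m. That is about 1 mm above the expected 0.103 m, in line with the wrist camera, which also read the washer about 1 mm high.
- **Force:** it presses on the washer with about 3–4 N, with almost no side force. Earlier it rose briefly to about 7 N with 2–3 N sideways, so I eased it off.
- **Bystanders:** none had moved in the last top view.
- **Disagreements:** the tool stood about 0.5° off vertical, and the moves cannot correct that. The pliers also sat about 4 mm off-centre in the pads along the ring direction. I allowed for this by measuring the ring itself.

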